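Refit the drip plate of the glaze dispenser

TASK

Pull the washed drip plate out of the drying rack by its blue tab, set it down on the counter and let go, then take it by its red tab and slide it, blue end first, in under the head of the glaze dispenser until its hole drops over the upright brass pin. Leave it lying flat on the dispenser's foot and square to the machine, let go, and do not push the jar, the cup or the doughnut about.

Things in the scene. Friction and masses are not known exactly. Their poses are not given: they have to be found in the camera images.
- plate: Loose steel drip plate, about 0.3 kg, 190 x 100 x 5 mm (x, y, z), with an 18 mm through hole and a blue and a red upright plastic tab. Origin: centre of the underside; +x along its length from blue to red. It starts in the drying rack, level, within 5 mm and 0.06 rad of the rack's origin and axes, its red half under the rack's upper shelf, the blue half in the open.
- hole (a point): centre of the plate's hole, at the underside: x = +30 mm, y = 0 in the plate's frame; axes as the plate
- blue_tab (a point): middle of the top edge of the blue tab, at x = -70 mm in the plate's frame, 40 mm above the plate's underside; axes as the plate. The tab is 10 mm thick along x, 40 mm wide along y, and stands 35 mm above the plate's top face
- red_tab (a point): middle of the top edge of the red tab, at x = +75 mm in the plate's frame, 40 mm above the plate's underside; axes as the plate. Same size as the blue tab
- rack: Fixed drying rack at the robot's left. Origin on the counter; +x points level into the rack, away from the dispenser; z up. Its floor, on which the plate lies, reaches from x = -100 to +140 mm, 150 mm wide, top 15 mm above the counter. Posts 10 mm thick at x = 35 and 135 mm, y = +-71 mm carry the upper shelf.
- shelf_edge (a point): middle of the lower front edge of the rack's upper shelf, at x = +20 mm in the rack's frame, 80 mm above the counter; axes as the rack. The shelf runs 135 mm inwards from here, 155 mm wide, 8 mm thick, with an upturned steel bowl 53 mm high on it
- dispenser: Fixed white glaze dispenser at the robot's right. Origin on the counter under the middle of the slot; +x points level out of the machine's open front, z up. Its dark flat foot spans x = -170 to +90 mm, 150 mm wide, top 12 mm above the counter. Column from x = -170 mm back, tank top 257 mm high. The fitted plate's +x lies along this +x: blue tab under the head, red tab outside.
- head_edge (a point): middle of the lower front edge of the dispenser's head, at x = -55 mm in its frame, 95 mm above the counter; axes as the dispenser. The head runs from here back to the column, 160 mm wide, 100 mm high; a nozzle 25 mm behind the edge hangs 12 mm below it
- slot (a point): Middle of the slot in the foot's top face, 12 mm above the counter; axes as the dispenser. A fixed upright brass pin, 12 mm thick, 10 mm high, stands on the slot's centre line (y = 0) anywhere from x = -15 to +15 mm: look or feel for it. The plate rocks on it (0.1 rad either way) until the hole comes over it; then it drops flat and the pin stops it. Sliding takes 2 to 10 N.
- foot_front (a point): middle of the front edge of the dispenser's foot, on its top face, x = +90 mm, 12 mm above the counter; axes as the dispenser
- jar: bystander: loose pink jar with yellow cap, 60 mm diameter, 85 mm high; origin centre of underside
- cup: bystander: loose aluminium cup, 70 mm diameter, 80 mm high; origin centre of underside
- doughnut: bystander: loose chocolate doughnut, 87 mm diameter, 36 mm high; origin centre of underside

How it is judged:
On the way:
1. the plate has been taken out of the rack, set down and let go, before it is fitted (horizontal distance between plate and rack above 0.13 m and contact force between plate and the fingers below 0.1 N and linear speed of plate below 0.02 m/s and height (world z) of plate below 0.03 m and angle between plate's own z axis and vertical below 0.15 rad), for 0.2 s.
At the end, for the whole second after the job is handed in: The plate lies at rest, flat (within 0.03 rad) and down on the dispenser's foot (hole within 3.5 mm of the foot's top) with the pin in its hole (hole within 25 mm of the slot's middle along the slot and 6 mm across it), the blue tab under the head, and square to the machine within 0.2 rad (z of hole in the frame of slot below 0.0035 m and angle between plate's own z axis and vertical below 0.03 rad and x of hole in the frame of slot between -0.025 and 0.025 m and y of hole in the frame of slot between -0.006 and 0.006 m and x of blue_tab in the frame of slot below -0.06 m and angle between the x axis of plate and the x axis of dispenser, either way round below 0.2 rad and linear speed of plate below 0.01 m/s); the robot touches nothing.
It fails at once if the jar, the cup or the doughnut is moved more than 30 mm (distance of any of jar, cup, doughnut from where it was at the start of the episode above 0.03 m).
It also fails if it takes over 53 s, if anything falls off the work surface, if the arm or the gripper's body presses on something with over 40 N, if the wrist force passes 120 N, or if a joint passes its speed limit or range.

ROBOT

A 7-joint arm with a two-finger parallel gripper is mounted at the origin on the work surface. World frame = base frame: x ahead of the robot, y to its left, z up, the work surface at z = 0. Lengths are in m, angles in rad, forces in N, time in s.
With the tool pointing down it reaches from about 0.35 to 0.9 m from the base axis. Payload 8.1 kg.
Tool frame: the origin (TCP) lies midway between the tips of the shut fingers; the grasp point (between the pads) lies 19 mm behind it (robot.grasp_offset is the distance from the TCP to the grasp point, in m); z points along the fingers, y is the line along which they close (so a half turn about z gives the same grasp; the last joint's range is limited). The gripper opens to 92 mm and grips with 3 to 60 N. Pads are 19 mm wide; open, the fingers measure 130 mm over their backs; the gripper's body (75 mm by 190 mm) begins 47 mm behind the grasp point.
Start: joints at [-0.103, 0.434, 0.025, 1.573, -0.012, 1.134, -0.075], TCP at [0.625, -0, 0.227] pointing down, gripper open.
Joint ranges: [-2.62, 2.62], [-0.44, 2.09], [-1.27, 1.32], [0.08, 2.57], [-1.32, 4.46], [0.12, 2], [-2.74, 2.74]. Speed limits (rad/s): [2.22, 2.22, 3.01, 3.01, 3.14, 3.14, 3.14].

INTERFACE

Orientations are given as a unit quaternion [w, x, y, z].
In Python, from rig import robot gives the robot as it stands.
- The arm moves only by the tool servo_tool, never from a script. Its arguments are lists of equal length, an entry for each row: "fingers": the finger opening in cm, from 0 to 9.18; "travel": the shift along the tool's x, y, z in cm, a list of three; "turn": the turn about the tool's z in rad. A call has 1 to 12 rows; each row shifts and turns the commanded pose from where the row before left it, along the tool's axes as they then stand; what a row does not reach is not made up. A row lasts 1/10 s, in which the tool goes at most 50 mm and 8.59 degrees, less where a joint would pass 70% of its speed; a pose out of reach is approached as far as the arm can. A call is refused whole if a number of a shift passes 5 or a number of a turn 0.15, either way. A call with a gripper value outside its range is refused whole. The fingers move at their own pace and stop on an object; "grip_force" is the grip in N (left out, the last holds). Time passes only in rows, so rows that do not move let the fingers close. It gives the time, the measured TCP pose, the force, the opening and the grip force at its end, in the units of the state.
- robot.get_state(): the state, without advancing time (a new reading comes with each control period).
- robot.grab_frame(name): name is "scene" or "side" or "wrist"; returns the picture (384x512x3 uint8, red, green, blue); there is no depth.
- robot.camera_model(name): a dict with "intrinsics" (3x3 intrinsics, pixels), "position" and "orientation" of the camera in the world. Camera axes: x right, y down, z forward; pixel columns grow to the right and rows downward; lengths in m; the calibration is good to about 2 mm. A picture is of the moment at which its call begins: read the wrist's pose just before it. camera_model takes no time and is no camera call; for the wrist camera it gives the pose at the moment of the call.
- robot.hand_in(): hands the job in; it is judged then, once.
The state is a dict: "time": time; "joint_positions": joint angles; "dq": joint speeds; "joint_efforts": joint torques, N m; "ee_pos": TCP position; "tcp_rot": TCP orientation; "contact_force": force on the tool from outside, world axes, zero at the start; "torque": the same for the moment, N m; "width": opening from 0.0 (shut) to 1.0 (fully open); "grip_force": force on a finger pad.
Only numpy, scipy, OpenCV 4.12 (cv2) and the standard library are available. Lean on these libraries where they do the work, as an engineer would, in place of code of your own. Each camera call takes 0.05 s, during which the arm holds its last target. There are 200 camera calls.

## Working session

There is one attempt and no reset: what is moved stays moved. The work goes in short steps, Python scripts to look and compute and a tool call to move; the robot and the scene stay as the last step left them, time stands still between calls to the robot, and variables do not carry over. Pictures are saved under pics/ and viewed, at most 10 in all, crops included, and the job is handed in when it is done.

Besides the shell and the picture viewer there is one more tool, called after "Call:" in YAML: its name, and indented under it one key for each argument. servo_tool: Moves the arm, as the interface text tells. Its arguments: {"type":"object","properties":{"fingers":{"type":"array","items":{"type":"number"}},"travel":{"type":"array","items":{"type":"array","items":{"type":"number"}}},"turn":{"type":"array","items":{"type":"number"}},"grip_force":{"type":"number"}},"required":["fingers","travel","turn"]}

```bash
mkdir -p pics; cat > h.py <<'E'
import numpy as np, cv2
from scipy.spatial.transform import Rotation as R
from rig import robot
def rot(q): return R.from_quat([q[1],q[2],q[3],q[0]]).as_matrix()
def ray(m,u,v):
    d=rot(m["orientation"])@np.linalg.inv(np.array(m["intrinsics"]))@np.array([u,v,1.]); return np.array(m["position"]),d/np.linalg.norm(d)
def onz(m,u,v,z):
    p,d=ray(m,u,v); return p+d*(z-p[2])/d[2]
def proj(m,P):
    c=rot(m["orientation"]).T@(np.array(P)-np.array(m["position"])); q=np.array(m["intrinsics"])@c; return q[:2]/q[2]
def grab(n,f):
    m=robot.camera_model(n); a=robot.grab_frame(n); cv2.imwrite("pics/"+f,a[:,:,::-1]); return m,a
E
python3 - <<'E'
from h import *
a=[grab(n,n+"0.png") for n in("scene","side")]
for m,_ in a: print(m)
cv2.imwrite("pics/both.png",cv2.resize(np.vstack([x[1] for x in a]),None,fx=.78,fy=.78)[:,:,::-1])
s=robot.get_state();print(s)
E
```

```text
{'intrinsics': array([[444.60326948,   0.        , 255.96146511],
       [  0.        , 444.60326948, 191.24259167],
       [  0.        ,   0.        ,   1.        ]]), 'position': array([ 1.46279043, -0.01443526,  0.80612474]), 'orientation': array([-0.31251856,  0.67673032,  0.60540753, -0.27901603])}
{'intrinsics': array([[444.98870671,   0.        , 256.83602303],
       [  0.        , 444.98870671, 195.73247208],
       [  0.        ,   0.        ,   1.        ]]), 'position': array([ 0.4986613 , -0.7021425 ,  1.02309723]), 'orientation': array([-0.34335581,  0.93652012, -0.06583051,  0.0265178 ])}
{'time': 0.1, 'joint_positions': array([-0.10261255,  0.43511359,  0.02498588,  1.57398852, -0.01155849,
        1.13399935, -0.07508378]), 'dq': array([-0.00053766, -0.00105035,  0.00223187, -0.00129492,  0.00012922,
       -0.00126189,  0.00044134]), 'joint_efforts': array([ 2.76666542e-03, -6.69124532e+01,  9.87763703e-01, -3.15145969e+01,
       -6.05509384e-02,  3.73947364e-02,  1.19628339e-04]), 'ee_pos': array([ 6.24552864e-01, -6.53773445e-05,  2.26055084e-01]), 'tcp_rot': array([-4.20139068e-04,  7.07118644e-01,  7.07094589e-01, -5.37872917e-04]), 'contact_force': array([-0.04571938, -0.03420507, -0.31196128]), 'torque': array([ 0.01858045,  0.03887135, -0.02053715]), 'grip_force': 0.0, 'width': 0.9998188056782779}
```

View pics/scene0.png

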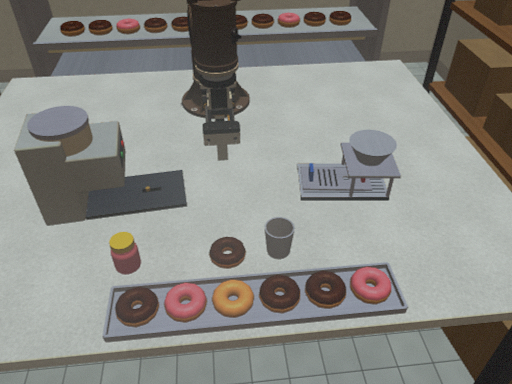

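View pics/side0.png

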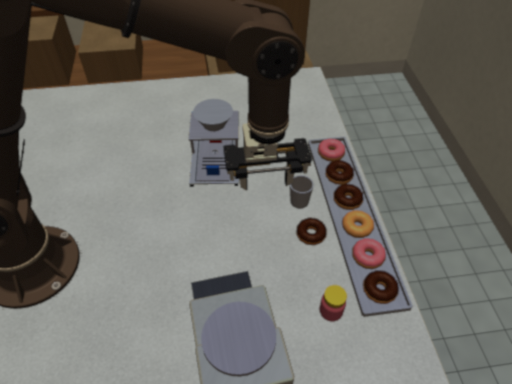

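The scene view shows the dispenser at left (foot's front edge near (186,190), something brass near (150,188)) and the rack at right, with the blue tab at (311,170). The jar is at (124,253), the doughnut at (227,251) and the cup at (279,238). The side view has the blue tab at (212,169) and the foot's front edge at y≈280.

```bash
python3 - <<'E'
from h import *
a=cv2.imread("pics/scene0.png");b=cv2.imread("pics/side0.png")
M=[robot.camera_model(n) for n in("scene","side")]
c1=cv2.resize(a[130:220,80:200],None,fx=5,fy=5,interpolation=2)[:300*2]
c2=cv2.resize(a[125:205,290:405],None,fx=5,fy=5,interpolation=2)
c=np.zeros((600,800,3),np.uint8)
def put(im,x,y,w,h,ox,oy,f):
    c[oy:oy+h*f,ox:ox+w*f]=cv2.resize(im[y:y+h,x:x+w],None,fx=f,fy=f,interpolation=2)
put(a,85,150,110,72,0,0,4); put(a,292,125,90,75,440,0,4); put(b,180,260,100,70,0,300,4); put(b,183,95,90,75+20-20,440,300,4)
cv2.imwrite("pics/c0.png",c)
for n,im,m in(("scene",a,M[0]),("side",b,M[1])):
    h=cv2.cvtColor(im,cv2.COLOR_BGR2HSV)
    for nm,lo,hi in(("blue",(100,130,50),(130,255,255)),("dark",(0,0,0),(180,110,75)),("brass",(12,90,60),(35,255,255))):
        k=cv2.inRange(h,lo,hi); N,L,S,C=cv2.connectedComponentsWithStats(k)
        for i in range(1,N):
            x,y,w,hh,A=S[i]
            if A>8 and (nm!="dark" or A>300): print(n,nm,S[i],C[i].round(1))
h=cv2.cvtColor(a,cv2.COLOR_BGR2HSV); k=cv2.inRange(h,(0,0,0),(180,255,80)); k[:, :84]=0;k[:,192:]=0;k[:165]=0;k[220:]=0
ct=max(cv2.findContours(k,0,2)[0],key=cv2.contourArea);p=cv2.approxPolyDP(ct,3,True)[:,0];
for q in p: print("foot",q,onz(M[0],*q,.012).round(4))
E
```

```text
scene blue [310 164   3   8  18] [311.2 167.3]
scene dark [  10    0   52   76 1583] [35.4 30.4]
scene dark [ 173    0   74  135 4751] [215.3  58.2]
scene dark [350   0  40  60 841] [370.2  22.7]
scene dark [423   0  32  93 811] [437.8  43.5]
scene dark [184  80  24  32 341] [196.9  94.9]
scene dark [ 86 188  32  24 327] [100.3 197.5]
scene dark [306 271  40  33 634] [325.3 288.6]
scene dark [260 278  39  31 312] [279.9 298. ]
scene dark [ 474  326   38   58 1175] [498.1 363.6]
scene brass [ 452    0   60   47 1287] [490.4  16.6]
scene brass [304  19  21   7  89] [314.1  22.1]
scene brass [330  18  21   7  92] [339.9  21.1]
scene brass [252  21  22   7  92] [262.5  24.2]
scene brass [278  20  22   7  75] [288.2  23.6]
scene brass [236  22  11   7  46] [240.9  25.2]
scene brass [117  25  23   9  82] [128.8  29.8]
scene brass [145  24  22   8  96] [155.9  28.4]
scene brass [172  24  17   7  69] [180.2  27.6]
scene brass [ 61  26  23  10 108] [72.9 31.7]
scene brass [ 89  26  23   9 104] [100.7  30.6]
scene brass [ 429   37   83  141 5628] [481.9  94.6]
scene brass [227 115   3   6  12]
[... 2418 characters left out ...]
2 ]
foot [148 200] [ 0.5417 -0.2029  0.012 ]
foot [153 198] [ 0.5349 -0.19    0.012 ]
foot [147 193] [ 0.5121 -0.2077  0.012 ]
foot [161 187] [ 0.4904 -0.1709  0.012 ]
foot [157 185] [ 0.4803 -0.1824  0.012 ]
foot [147 191] [ 0.5035 -0.2083  0.012 ]
foot [133 185] [ 0.4729 -0.2491  0.012 ]
foot [141 181] [ 0.4574 -0.2284  0.012 ]
foot [143 185] [ 0.476  -0.2213  0.012 ]
foot [145 179] [ 0.4495 -0.2178  0.012 ]
foot [149 180] [ 0.4553 -0.2062  0.012 ]
foot [148 175] [ 0.4319 -0.2107  0.012 ]
foot [153 174] [ 0.4288 -0.1967  0.012 ]
foot [124 177] [ 0.4337 -0.2782  0.012 ]
foot [121 187] [ 0.4781 -0.2814  0.012 ]
foot [ 84 189] [ 0.4756 -0.3822  0.012 ]
foot [ 86 218] [ 0.5947 -0.3561  0.012 ]
```

View pics/c0.png

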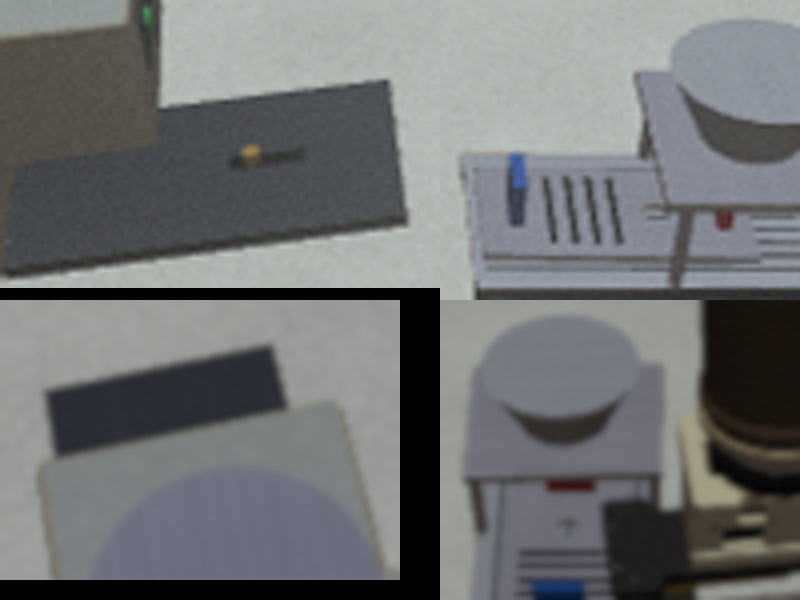

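The crops show the pin at scene (147.5,188), the foot's front corners at (182,170) and (186.4,205), and the blue tab's top at (311,164). The plate lies in line with the rack, and its red tab is under the shelf.

```bash
python3 - <<'E'
from h import *
A,B=[robot.camera_model(n) for n in("scene","side")]
f=lambda m,u,v,z:onz(m,u,v,z)
P=[f(A,182,170,.012),f(A,186.4,205.3,.012),f(A,86.7,217,.012)];print("foot scene",np.round(P,4))
Q=[f(B,191.5,283,.012),f(B,248,271.5,.012)];print("foot side",np.round(Q,4))
ang=lambda v:np.arctan2(v[1],v[0])
print("widths",np.linalg.norm(P[1]-P[0]),np.linalg.norm(Q[1]-Q[0]))
print("disp x yaw: ",ang(P[1]-P[2]),ang(P[1]-P[0])+np.pi/2,ang(Q[1]-Q[0])+np.pi/2)
print("pin",f(A,147.2,187.9,.018), "slot ends",f(A,143,191.2,.012),f(A,161.2,188,.012))
# blue tab top
print("blue",f(A,311.2,164.3,.055),f(B,212.7,167,.055))
print("blue side top edge corners",f(B,206,167,.055),f(B,219,167,.055))
print("rack floor",f(A,297.2,163.75,.015),f(A,300.7,197.5,.015))
b=cv2.imread("pics/side0.png"); h=cv2.cvtColor(b,40); k=cv2.inRange(h,(100,120,40),(130,255,255))[160:180,200:225]; print((k>0).astype(int)[:, :])
# shelf front edge corners side, z=.08 (bottom)
s=[f(B,183+(467-440)/4,95+178/4,.08),f(B,183+(660-440)/4,95+175/4,.08)];print("shelf",s,np.linalg.norm(s[1]-s[0]),"rack yaw",ang(s[1]-s[0])+np.pi/2)
s=[f(A,292+200/4,125+72/4,.088),f(A,292+232/4,125+205/4,.088)];print("shelf scene",s,np.linalg.norm(s[1]-s[0]),ang(s[1]-s[0])+np.pi/2)
for n,u,v in(("jar",126,270),("cup",279,256),("dough",227,262)): print(n,f(A,u,v,0))
s=robot.get_state();W=robot.camera_model("wrist");print("wristcam",W["position"],rot(W["orientation"]).round(2),W["intrinsics"][0,0])
E
```

```text
foot scene [[ 0.419  -0.1139  0.012 ]
 [ 0.5744 -0.1001  0.012 ]
 [ 0.5911 -0.355   0.012 ]]
foot side [[ 0.4179 -0.1204  0.012 ]
 [ 0.5651 -0.1071  0.012 ]]
widths 0.15598195600068301 0.14772367020565982
disp x yaw:  1.636363287177913 1.6595069209815787 1.6610722349374218
pin [ 0.49745665 -0.20725991  0.018     ] slot ends [ 0.50315198 -0.21917153  0.012     ] [ 0.49483189 -0.17009003  0.012     ]
blue [0.4891838 0.2509365 0.055    ] [0.50332507 0.24039355 0.055     ]
blue side top edge corners [0.48332733 0.24316447 0.055     ] [0.52213232 0.23778759 0.055     ]
rack floor [0.43011905 0.22447609 0.015     ] [0.58030633 0.20642106 0.015     ]
[[0 0 0 0 0 0 0 0 0 0 0 0 0 0 0 0 0 0 0 0 0 0 0 0 0]
 [0 0 0 0 0 0 0 0 0 0 0 0 0 0 0 0 0 0 0 0 0 0 0 0 0]
 [0 0 0 0 0 0 0 0 0 0 0 0 0 0 0 0 0 0 0 0 0 0 0 0 0]
 [0 0 0 0 0 0 0 0 0 0 0 0 0 0 0 0 0 0 0 0 0 0 0 0 0]
 [0 0 0 0 0 0 0 0 0 0 0 0 0 0 0 0 0 0 0 0 0 0 0 0 0]
 [0 0 0 0 0 0 0 1 1 1 1 1 1 1 1 1 1 1 1 0 0 0 0 0 0]
 [0 0 0 0 0 0 1 1 1 1 1 1 1 1 1 1 1 1 1 0 0 0 0 0 0]
 [0 0 0 0 0 0 1 1 1 1 1 1 1 1 1 1 1 1 1 0 0 0 0 0 0]
 [0 0 0 0 0 0 1 1 1 1 1 
[... 462 characters left out ...]
 0 0 0 0 0 0 0 0 0 0 0 0 0 0 0 0 0 0 0 0 0]
 [0 0 0 0 0 0 0 0 0 0 0 0 0 0 0 0 0 0 0 0 0 0 0 0 0]
 [0 0 0 0 0 0 0 0 0 0 0 0 0 0 0 0 0 0 0 0 0 0 0 0 0]]
shelf [array([0.44182897, 0.34424719, 0.08      ]), array([0.59076747, 0.32715875, 0.08      ])] 0.14991561266376097 rack yaw 1.4565609341910437
shelf scene [array([0.44254268, 0.34729244, 0.088     ]), array([0.59357317, 0.32870588, 0.088     ])] 0.1521698653952508 1.4483470467694712
jar [ 7.69419061e-01 -2.38637006e-01  1.11022302e-16]
cup [0.76639063 0.11947872 0.        ]
dough [ 0.77124597 -0.00500389  0.        ]
wristcam [0.62501424 0.08567755 0.38358501] [[ 1.    0.   -0.  ]
 [ 0.   -0.95 -0.31]
 [-0.    0.31 -0.95]] 309.11352311411883
```

Call:
servo_tool:
  fingers: [9.18,9.18,9.18,9.18,9.18,9.18,9.18,9.18]
  travel:
    - [0,0,0]
    - [4,-2.5,1]
    - [4,-2.5,1]
    - [4,-2.5,1]
    - [4,-2.5,1]
    - [4,-2.5,1]
    - [2.7,-2.3,1]
    - [0,0,0]
  turn: [0.12,0,0,0,0,0,0,0]

```text
time: 0.9
ee_pos: [0.5007, 0.2485, 0.1651]
tcp_rot: [-0.002, 0.745, 0.667, -0.001]
contact_force: [-0.2, 0.6, 0.4]
width: 1.001
grip_force: 0.0
```

```bash
python3 - <<'E'
from h import *
print(robot.get_state()["dq"].round(3))
m,a=grab("wrist","w0.png"); b=np.ascontiguousarray(a[:,:,::-1]); s=robot.get_state();print(s["time"],s["ee_pos"],rot(s["tcp_rot"]).round(3))
h=cv2.cvtColor(b,40); k=cv2.inRange(h,(100,120,40),(130,255,255))
N,L,S,C=cv2.connectedComponentsWithStats(k)
for i in range(1,N):
    if S[i][4]>50: print(S[i],C[i]); ct=cv2.findContours((L==i).astype(np.uint8),0,2)[0][0]; r=cv2.boxPoints(cv2.minAreaRect(ct)); print([(q.round(1),onz(m,*q,.055).round(4)) for q in r])
E
```

```text
[ 0.059 -0.008  0.074 -0.029  0.022  0.025  0.065]
0.95 [0.5029222  0.24553735 0.16578852] [[ 0.114  0.993 -0.002]
 [ 0.993 -0.114 -0.   ]
 [-0.    -0.002 -1.   ]]
[241 178  44  20 826] [262.6440678  187.45641646]
[(array([241., 178.], dtype=float32), array([0.4855, 0.2642, 0.055 ])), (array([284., 178.], dtype=float32), array([0.5237, 0.26  , 0.055 ])), (array([284., 197.], dtype=float32), array([0.5222, 0.2421, 0.055 ])), (array([241., 197.], dtype=float32), array([0.4831, 0.2464, 0.055 ]))]
```

View pics/w0.png

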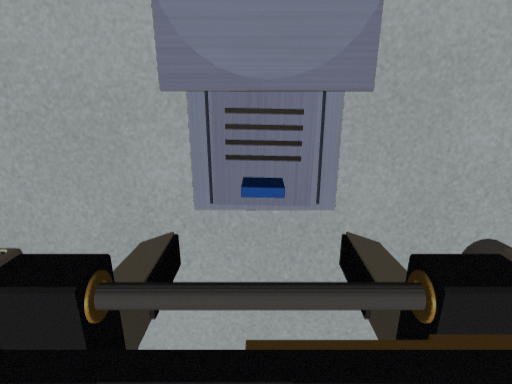

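The wrist view shows the light top face of the blue tab centred at (262.5,192.7), level in the picture. So the tool is square to the tab and about 3 mm short along x. I'll go down and grip.

Call:
servo_tool:
  fingers: [9.18,9.18,9.18,9.18,9.18,9.18,3,3,3,3,3,3]
  travel:
    - [0.3,0,4]
    - [0,0,4]
    - [0,0,3]
    - [0,0,2]
    - [0,0,0.9]
    - [0,0,0]
    - [0,0,0]
    - [0,0,0]
    - [0,0,0]
    - [0,0,0]
    - [0,0,0]
    - [0,0,0]
  turn: [0,0,0,0,0,0,0,0,0,0,0,0]
  grip_force: 25

```text
time: 2.15
ee_pos: [0.5057, 0.2461, 0.0279]
tcp_rot: [0.0, 0.748, 0.663, 0.0]
contact_force: [0.0, -0.4, -0.6]
width: 0.526
grip_force: 0.0
```

Call:
servo_tool:
  fingers: [3,3,3,3,3,3]
  travel:
    - [0,0,0]
    - [0,0,0]
    - [0,0,0]
    - [0,0,0]
    - [0,0,0]
    - [0,0,0]
  turn: [0,0,0,0,0,0]

```text
time: 2.75
ee_pos: [0.505, 0.246, 0.0277]
tcp_rot: [-0.0, 0.748, 0.663, -0.001]
contact_force: [-4.9, -0.4, 5.5]
width: 0.434
grip_force: 25.0
```

Call:
servo_tool:
  fingers: [3,3,3,3,3,3,3,3,3,3,3,3]
  travel:
    - [0,0,-0.3]
    - [-1,0,0]
    - [-2,0,0]
    - [-2,0,0]
    - [-2,0,0]
    - [-2,0,0]
    - [-2,0,0]
    - [-2,0,0]
    - [-2,0,0]
    - [-2,0,0]
    - [-2,0,0]
    - [-2,0,-0.2]
  turn: [0,0,0,0,0,0,0,0,0,0,0,0]
  grip_force: 40

```text
time: 3.95
ee_pos: [0.4801, 0.0356, 0.0325]
tcp_rot: [0.0, 0.749, 0.663, -0.0]
contact_force: [0.4, 0.8, -3.1]
width: 0.429
grip_force: 40.0
```

Call:
servo_tool:
  fingers: [3,3,3,3,3,3,3,3,3,3]
  travel:
    - [-2,0,0]
    - [-1.5,0.3,0]
    - [-1,0.3,0]
    - [0,0,0.5]
    - [0,0,0.6]
    - [0,0,0.5]
    - [0,0,0.2]
    - [0,0,0]
    - [0,0,0]
    - [0,0,0]
  turn: [0,0,-0.1,-0.1,0,0,0,0,0,0]

```text
time: 4.95
ee_pos: [0.4812, -0.0076, 0.0149]
tcp_rot: [0.0, 0.678, 0.735, 0.0]
contact_force: [0.1, -0.7, -4.5]
width: 0.431
grip_force: 40.0
```

```bash
python3 - <<'E'
from h import *
s=robot.get_state();print(s["ee_pos"],s["contact_force"],s["torque"])
m,a=grab("side","s1.png");m,c=grab("wrist","w1.png")
cv2.imwrite("pics/c1.png",np.hstack([cv2.resize(a[100:340,130:386],(400,375)),cv2.resize(c,(400,300)) if 0 else cv2.copyMakeBorder(cv2.resize(c,(400,300)),0,75,0,0,0)])[:,:,::-1])
E
```

```text
[ 0.4811959  -0.00764817  0.01488512] [ 0.11685082 -0.69378467 -4.53497038] [-0.2358737  -0.07020206  0.00080643]
```

View pics/c1.png

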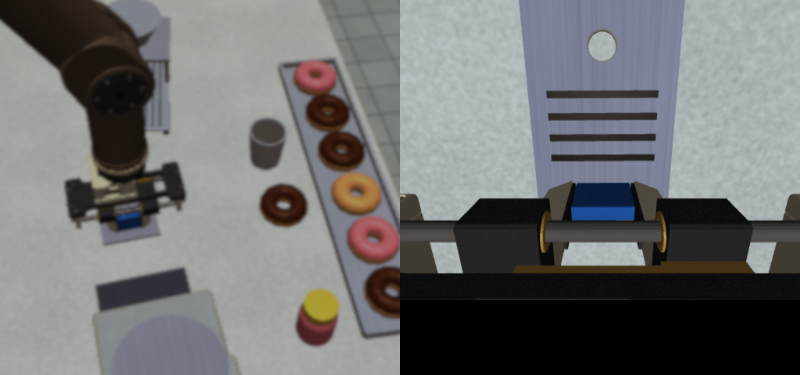

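The plate hangs level from the gripper just above the counter, with the hole and slots visible and the blue tab gripped squarely. I'll lower it and let go.

Call:
servo_tool:
  fingers: [3,3,3,6,9.18,9.18,9.18,9.18,9.18,9.18,9.18,9.18]
  travel:
    - [0,0,0.2]
    - [0,0,0.1]
    - [0,0,0]
    - [0,0,0]
    - [0,0,0]
    - [0,0,0]
    - [0,0,0]
    - [0,0,0]
    - [0,0,0]
    - [0,0,-1]
    - [0,0,-4]
    - [0,0,-5]
  turn: [0,0,0,0,0,0,0,0,0,0,0,0]

```text
time: 6.25
ee_pos: [0.4795, -0.0079, 0.1121]
tcp_rot: [-0.001, 0.678, 0.735, -0.001]
contact_force: [1.2, -0.1, -0.4]
width: 1.001
grip_force: 0.0
```

Call:
servo_tool:
  fingers: [9.18,9.18,9.18,9.18,9.18,9.18]
  travel:
    - [4,0,-4]
    - [4,0,-2]
    - [4,0,0]
    - [2.5,0,0]
    - [0,0,0]
    - [0,0,0]
  turn: [0,0,0,0,0,0]

```text
time: 6.85
ee_pos: [0.4696, 0.1322, 0.1676]
tcp_rot: [0.0, 0.678, 0.735, 0.0]
contact_force: [-0.3, 0.1, 0.0]
width: 0.998
grip_force: 0.0
```

```bash
python3 - <<'E'
from h import *
m,a=grab("wrist","w2.png"); s=robot.get_state();print(s["time"],s["ee_pos"],rot(s["tcp_rot"]).round(3)[:, 0],s["width"])
m2,b=grab("scene","sc2.png");m3,d=grab("side","s2.png")
o=np.zeros((600,800,3),np.uint8);o[:300,:400]=cv2.resize(a,(400,300))
o[:300,400:]=cv2.resize(b[130:230,80:213],(400,300),interpolation=2);o[300:,:400]=cv2.resize(d[180:330,150:350],(400,300),interpolation=2)
cv2.imwrite("pics/c2.png",o[:,:,::-1])
for n,m,im in(("wrist",m,a),("side",m3,d),("scene",m2,b)):
  h=cv2.cvtColor(im[:,:,::-1].copy(),40)
  for c,k in(("red",cv2.inRange(h,(0,150,50),(6,255,255))|cv2.inRange(h,(174,150,50),(180,255,255))),("blue",cv2.inRange(h,(100,120,40),(130,255,255)))):
    N,L,S,C=cv2.connectedComponentsWithStats(k)
    for i in range(1,N):
      if S[i][4]>25: print(n,c,S[i],C[i].round(1),onz(m,*C[i],.04).round(4))
E
```

```text
6.9 [0.46978658 0.13124226 0.16737357] [-0.079  0.997 -0.001] 1.0029945918959393
wrist red [239 167  41  18 698] [259.4 175.9] [0.4691 0.1433 0.04  ]
side red [198 197  13  10  97] [204.1 201.5] [0.4682 0.1218 0.04  ]
side blue [205 237  15  10 116] [212.  241.4] [ 0.4802 -0.0191  0.04  ]
```

View pics/c2.png

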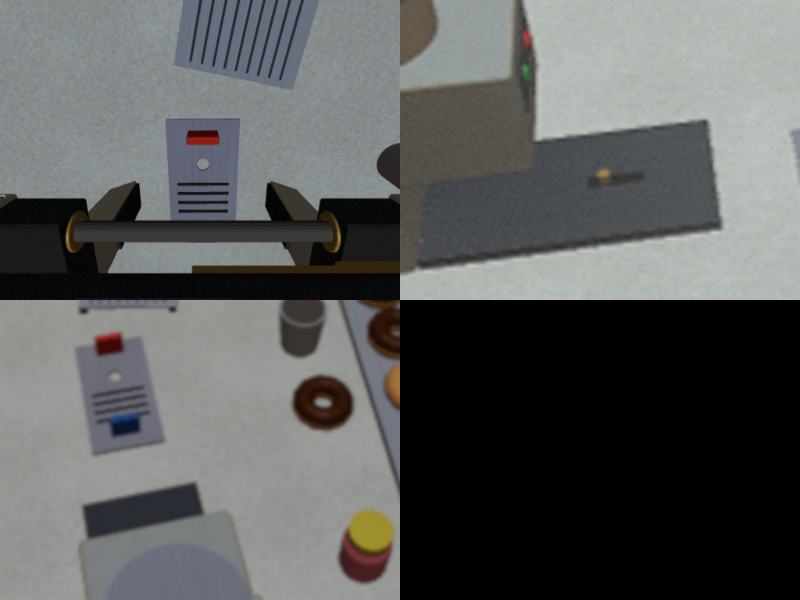

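The plate lies flat on the counter, let go. In the wrist view the red tab's top is near (259.5,180.5), which fits the expected position. I'll take a close look at the pin from above the foot before grasping.

Call:
servo_tool:
  fingers: [9.18,9.18,9.18,9.18,9.18,9.18,9.18,9.18,9.18,9.18]
  travel:
    - [-4,0,0]
    - [-4,0,0]
    - [-4,0,0]
    - [-4,0,0]
    - [-4,0,0]
    - [-4,0,0]
    - [-4,0,0]
    - [0,0,0]
    - [0,0,0]
    - [0,0,0]
  turn: [0,0,0,0,0,0,0,0,0,0]

```text
time: 8.0
ee_pos: [0.4918, -0.1466, 0.167]
tcp_rot: [-0.0, 0.678, 0.735, 0.0]
contact_force: [-0.4, 0.4, -0.3]
width: 1.001
grip_force: 0.0
```

```bash
python3 - <<'E'
from h import *
m,a=grab("wrist","w3.png"); s=robot.get_state();print(s["time"],s["ee_pos"],rot(s["tcp_rot"]).round(3)[:, 0],s["dq"].round(3))
h=cv2.cvtColor(a[:,:,::-1].copy(),40);k=cv2.inRange(h,(10,90,60),(35,255,255));N,L,S,C=cv2.connectedComponentsWithStats(k)
for i in range(1,N):
  if S[i][4]>15: print(S[i],C[i].round(1),onz(m,*C[i],.022).round(4))
k=cv2.inRange(h,(0,0,0),(180,255,95));k[240:]=0;N,L,S,C=cv2.connectedComponentsWithStats(k)
for i in range(1,N):
  if S[i][4]>2000:
    ct=cv2.findContours((L==i).astype(np.uint8),0,2)[0][0]
    for q in cv2.approxPolyDP(ct,4,True)[:,0]: print(q,onz(m,*q,.012).round(4))
E
```

```text
8.05 [ 0.49199925 -0.14614184  0.16704345] [-0.081  0.997  0.001] [-0.011 -0.001 -0.003  0.     0.002  0.     0.002]
[258 229  11  12 107] [262.8 234.4] [ 0.5005 -0.2043  0.022 ]
[ 84 274  16  49 284] [ 88.8 301.2] [ 0.3065 -0.3052  0.022 ]
[421 274  15  49 284] [430.3 301. ] [ 0.7011 -0.2732  0.022 ]
[ 245  335  267   14 2751] [391.4 343. ] [ 0.669  -0.3367  0.022 ]
[335 141] [ 0.5648 -0.1002  0.012 ]
[190 142] [ 0.4193 -0.113   0.012 ]
[197 239] [ 0.4283 -0.2205  0.012 ]
[259 239] [ 0.4972 -0.2149  0.012 ]
[261 230] [ 0.4985 -0.2038  0.012 ]
[268 233] [ 0.5066 -0.2068  0.012 ]
[267 239] [ 0.5061 -0.2142  0.012 ]
[329 239] [ 0.5751 -0.2087  0.012 ]
```

View pics/w3.png

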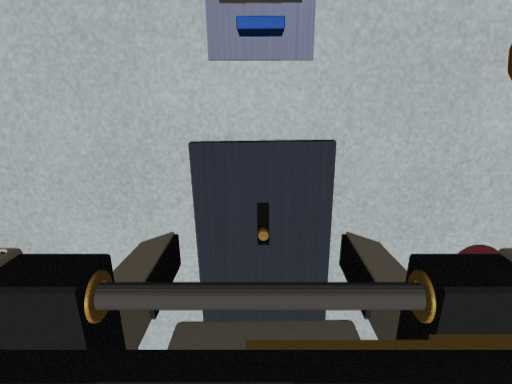

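The wrist view shows the pin at (263,234) in the slot and the foot's front edge level at row 141. This puts the pin at (0.5005,-0.2043), on the dispenser's centre line at x≈-8 mm, and the tool is already square to the machine. Next I'll grasp the red tab.

Call:
servo_tool:
  fingers: [9.18,9.18,9.18,9.18,9.18,9.18,9.18,9.18,9.18,9.18]
  travel:
    - [4,0,0]
    - [4,0,0]
    - [4,0,0]
    - [4,0,0]
    - [4,0,0]
    - [4,0,0]
    - [4.5,0,0]
    - [0,0,3]
    - [0,0,3]
    - [0,0,0]
  turn: [0,0,0,0,0,0,0,0,0,0]

```text
time: 9.05
ee_pos: [0.4664, 0.1374, 0.1044]
tcp_rot: [-0.001, 0.677, 0.736, -0.003]
contact_force: [-0.4, -0.3, -0.1]
width: 0.999
grip_force: 0.0
```

Call:
servo_tool:
  fingers: [9.18,9.18,9.18,9.18,9.18,3,3,3,3,3,3,3]
  travel:
    - [0,0,3]
    - [0,0,3]
    - [0,0,2]
    - [0,0,1.4]
    - [0,0,0]
    - [0,0,0]
    - [0,0,0]
    - [0,0,0]
    - [0,0,0]
    - [0,0,0]
    - [0,0,0]
    - [0,0,0]
  turn: [0,0,0,0,0,0,0,0,0,0,0,0]

```text
time: 10.25
ee_pos: [0.4694, 0.137, 0.0131]
tcp_rot: [-0.0, 0.678, 0.735, -0.0]
contact_force: [-1.3, 1.2, 0.5]
width: 0.438
grip_force: 0.7
```

Call:
servo_tool:
  fingers: [3,3,3,3,3,3]
  travel:
    - [0,0,0]
    - [0,0,0]
    - [0,0,0]
    - [0,0,0]
    - [0,0,0]
    - [0,0,0]
  turn: [0,0,0,0,0,0]

```text
time: 10.85
ee_pos: [0.4694, 0.1371, 0.0131]
tcp_rot: [0.0, 0.678, 0.735, 0.0]
contact_force: [-1.4, -0.4, 3.7]
width: 0.432
grip_force: 40.0
```

Call:
servo_tool:
  fingers: [3,3,3,3,3,3,3,3,3,3,3,3]
  travel:
    - [0,0,-1]
    - [0,0,-1]
    - [0,0,-0.8]
    - [-2,0,0]
    - [-3,0,0]
    - [-3,0.1,0]
    - [-3,0.1,0]
    - [-3,0.1,0]
    - [-2,0,0]
    - [-1,0,0]
    - [0,0,0]
    - [0,0,0]
  turn: [0,0,0,0,0,0,0,0,0,0,0,0]
  grip_force: 50

```text
time: 12.05
ee_pos: [0.486, -0.031, 0.0413]
tcp_rot: [-0.0, 0.678, 0.735, 0.0]
contact_force: [-1.1, 0.5, -3.0]
width: 0.428
grip_force: 50.0
```

```bash
python3 - <<'E'
from h import *
s=robot.get_state();print(s["ee_pos"],s["torque"])
m,b=grab("scene","sc4.png");m2,w=grab("wrist","w4.png")
o=np.zeros((600,800,3),np.uint8);o[:,:]=cv2.resize(b[120:240,70:230],(800,600),interpolation=2)
o[400:,:266]=cv2.resize(w,(266,200));cv2.imwrite("pics/c4.png",o[:,:,::-1])
E
```

```text
[ 0.4860432  -0.03102596  0.04131216] [ 0.30715333  0.02198285 -0.01563043]
```

View pics/c4.png

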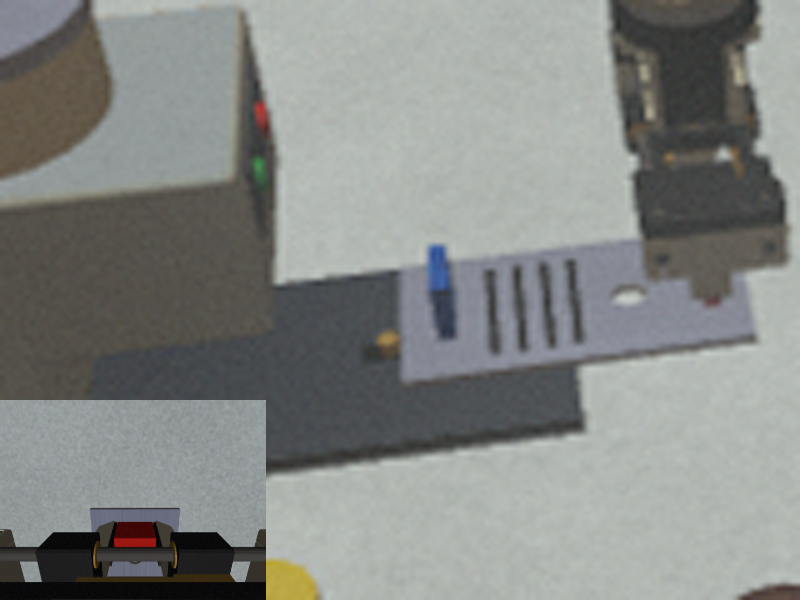

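The plate is level and in line with the foot, with its blue end just short of the pin. I'll slide it in at this height to about 5 mm short of the pin, then lower it onto the pin.

Call:
servo_tool:
  fingers: [3,3,3,3,3,3,3,3,3,3,3]
  travel:
    - [-2,0,0]
    - [-2.5,0,0]
    - [-2.5,0,0]
    - [-2.5,0,0]
    - [-2,0,0]
    - [-0.9,0,0]
    - [0,0,0]
    - [0,0,0]
    - [0,0,0.4]
    - [0,0,0.2]
    - [0,0,0]
  turn: [0,0,0,0,0,0,0,0,0,0,0]

```text
time: 13.25
ee_pos: [0.496, -0.1542, 0.0351]
tcp_rot: [-0.0, 0.678, 0.735, 0.0]
contact_force: [-1.8, 5.3, 3.0]
width: 0.433
grip_force: 50.0
```

```bash
python3 - <<'E'
from h import *
s=robot.get_state();print(s["ee_pos"],s["torque"],s["contact_force"],rot(s["tcp_rot"])[:,0])
m,b=grab("scene","sc5.png");o=cv2.resize(b[150:220,110:210],(800,560),interpolation=2);cv2.imwrite("pics/c5.png",o[:,:,::-1])
P=np.array([.5005,-.2043,.022]);print("pin expected px",proj(m,P))
E
```

```text
[ 0.49602724 -0.15415644  0.03510963] [ 1.03771928  0.33370818 -0.04523331] [-1.8053603   5.2971161   3.00102568] [-8.16149567e-02  9.96663461e-01  9.72019554e-04]
pin expected px [147.9822736  187.41640609]
```

View pics/c5.png

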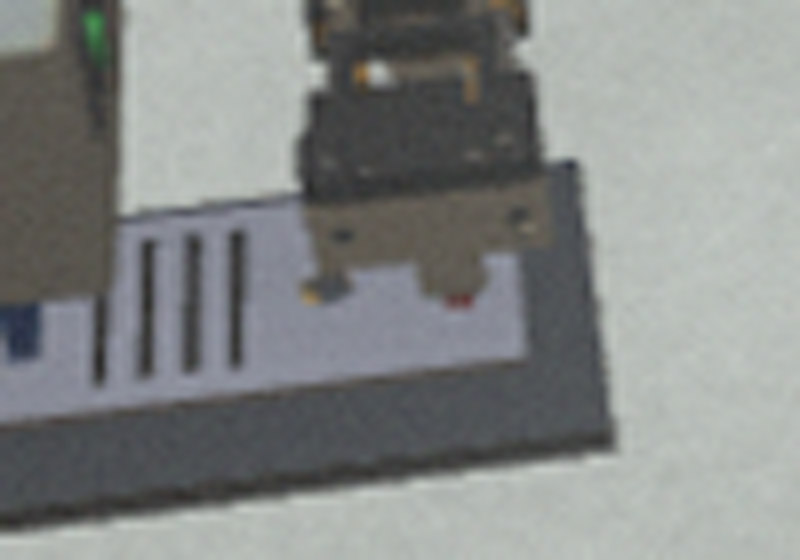

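The pin shows at the left rim of the hole, scene px (149,187), so the plate needs about 5 mm more. I'll slide it that far and lower it.

Call:
servo_tool:
  fingers: [3,3,3,3,3,3,3,3,3]
  travel:
    - [-0.2,0,0]
    - [-0.2,0,0]
    - [-0.15,0,0]
    - [0,0,0]
    - [0,0,0.2]
    - [0,0,0.2]
    - [0,0,0.2]
    - [0,0,0.2]
    - [0,0,0]
  turn: [0,0,0,0,0,0,0,0,0]
  grip_force: 30

```text
time: 14.2
ee_pos: [0.4961, -0.1612, 0.0267]
tcp_rot: [-0.0, 0.678, 0.735, -0.0]
contact_force: [-0.0, -0.2, -4.0]
width: 0.434
grip_force: 30.0
```

Call:
servo_tool:
  fingers: [3,3,3,3]
  travel:
    - [0,0,0.2]
    - [0,0,0]
    - [0,0,0]
    - [0,0,0]
  turn: [0,0,0,0]

```text
time: 14.6
ee_pos: [0.4965, -0.1612, 0.0252]
tcp_rot: [0.0, 0.678, 0.735, 0.0]
contact_force: [0.3, 1.4, -2.1]
width: 0.436
grip_force: 30.0
```

Call:
servo_tool:
  fingers: [6,9.18,9.18,9.18,9.18,9.18,9.18,9.18,9.18,9.18,9.18,9.18]
  travel:
    - [0,0,0]
    - [0,0,0]
    - [0,0,0]
    - [0,0,0]
    - [0,0,0]
    - [0,0,-1]
    - [0,0,-3]
    - [2,0,-4]
    - [5,0,-4]
    - [5,0,0]
    - [2,0,0]
    - [0,0,0]
  turn: [0,0,0,0,0,0,0,0,0,0,0,0]

```text
time: 15.8
ee_pos: [0.486, -0.0287, 0.1376]
tcp_rot: [0.0, 0.676, 0.737, 0.001]
contact_force: [0.2, -0.2, 0.4]
width: 1.004
grip_force: 0.0
```

```bash
python3 - <<'E'
from h import *
s=robot.get_state();print(s["time"],s["ee_pos"])
m,b=grab("scene","sc6.png");m2,w=grab("wrist","w6.png")
o=np.zeros((600,800,3),np.uint8);o[:360]=cv2.resize(b[150:222,70:230],(800,360),interpolation=2);o[360:,:320]=cv2.resize(w,(320,240));o[360:,320:]=cv2.resize(w[200:300,160:360],(480,240))
cv2.imwrite("pics/c6.png",o[:,:,::-1])
E
```

```text
15.8 [ 0.48600888 -0.02874645  0.13757182]
```

View pics/c6.png

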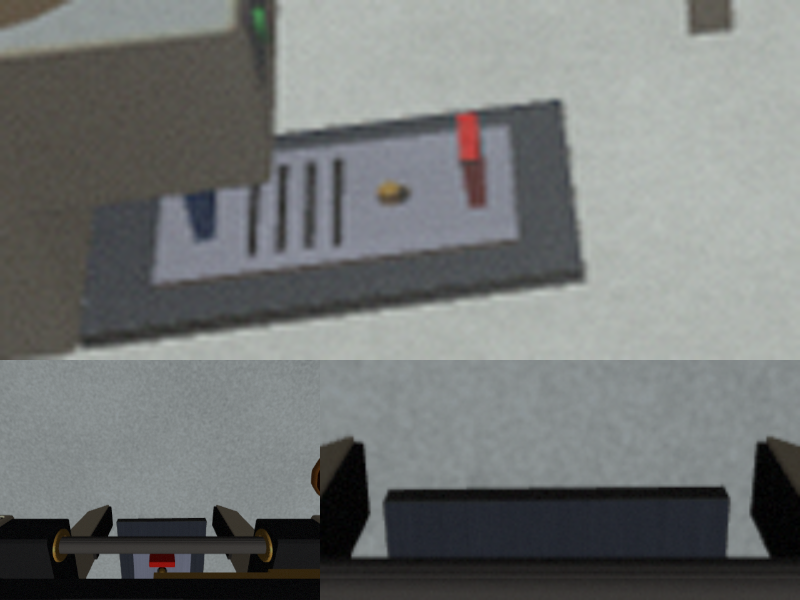

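The scene view shows the pin standing in the hole at about (148,188). The plate is flat and square on the foot, the blue tab is under the head, and the gripper is clear.

```bash
python3 -c "
from rig import robot
print(robot.hand_in())"
```

```text
the job is handed in; nothing more can be done
None
```

The plate was set down on the counter, let go, then fitted over the brass pin, where the last picture shows it lying flat and square with the gripper clear; I handed the job in at about 16 s, and no verdict was returned.

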